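Set the drilling template on the twin pins and latch it

ROBOT

A 7-joint arm with a two-finger parallel gripper is mounted at the origin on the work surface. World frame = base frame: x ahead of the robot, y to its left, z up, the work surface at z = 0. Lengths are in m, angles in rad, forces in N, time in s.
With the tool pointing down it reaches from about 0.4 to 0.875 m from the base axis. Payload 4.4 kg.
Tool frame: the origin (TCP) lies at the very end of the fingers, on their centre line; the grasp point (between the pads) lies 19 mm behind it (env.pinch_z is the distance from the TCP to the grasp point, in m); z points along the fingers, x is the direction in which the jaws open and shut, and the axes are right-handed (so a half turn about z gives the same grasp; the last joint's range is limited). The gripper opens to 85 mm and grips with 20 to 120 N. Pads are 22 mm wide; open, the fingers measure 114 mm over their backs; the gripper's body (76 mm by 85 mm) begins 54 mm behind the grasp point. The pads swing forward as they close: fully open they stand 13 mm farther back than shut.
Start: joints at [-1.211, 0.628, 0.038, 1.517, -0.027, 0.996, -0.02], TCP at [0.268, 0.592, 0.231] pointing down, gripper open.
Joint ranges: [-3.06, 3.06], [-0.37, 2.12], [-1.25, 1.32], [0.18, 2.47], [-1.1, 4.24], [0.23, 1.98], [-2.94, 2.94]. Speed limits (rad/s): [2.57, 2.57, 3.14, 3.14, 3.14, 3.14, 3.14].

INTERFACE

Orientations are given as a 3x3 rotation matrix whose columns are the frame's x, y, z axes.
In Python, from cell import env gives the robot as it stands.
- The arm moves only by the tool play_rows, never from a script. Its argument "increments" is a list that holds one entry, the list of rows, each a list of 7 numbers: the turn, a rotation vector about the tool's x, y, z in units of 8 degrees (1.0 is 8 degrees), then the shift along the tool's x, y, z in units of 40 mm (1.0 is 40 mm), then the closure, from -1 (fully open) to 1 (shut), so that 0 is half open. A call has exactly 10 rows; each row shifts and turns the commanded pose from where the row before left it, along the tool's axes as they then stand; what a row does not reach is not made up. A row lasts 1/10 s, in which the tool goes at most 50 mm and 8.59 degrees, less where a joint would pass 70% of its speed; a pose out of reach is approached as far as the arm can. A call is refused whole if a number of a shift passes 1 or a number of a turn 1, either way. A call with a gripper value outside its range is refused whole. The fingers move at their own pace and stop on an object; the grip force is fixed at half the most. Time passes only in rows, so rows that do not move let the fingers close, or fill a call up. It gives the time, the measured TCP pose, the force and the opening at its end, in the units of the state.
- env.state(): the state, without advancing time (a new reading comes with each control period).
- env.snapshot(name): name is "scene" or "top" or "wrist"; returns a dict with "frame" (480x640x3 uint8, blue, green, red), "vfov" (degrees; the focal length in pixels is half the picture's height over the tangent of half this angle, whatever the lens; pixels are square), "cx", "cy" (the principal point, pixels), "extrinsics" (4x4, takes a point from world to camera coordinates); the wrist camera has in their place "T_tool_cam" (4x4, takes a point from camera to tool coordinates, whose origin is the TCP and whose axes are the tool frame's). Camera axes: x right, y down, z forward; pixel columns grow to the right and rows downward; lengths in m; the calibration is good to about 2 mm. A picture is of the moment at which its call begins: read the wrist's pose just before it. There is no depth.
- env.finish_job(): hands the job in, once; it reports no verdict.
Trained networks look in a picture, given as the dict that the camera call returned (one of the last four; its "shot" number tells which), for a name from the list of things; names that differ only in an ending like _2 or _b are one class to them, and where a whole thing is asked for, a point or a joint stands for the part that bears it (a point fixed in the world has none). Each returns a list of dicts, best first, with "p" (0 to 1); they miss things now and then, are a little off and sometimes report something else, mostly with a low value. They report only what shows in the picture. A call takes as long as a camera call. They do not tell look-alikes from the thing itself.
- env.recognise(picture, target): "rect" ([left, top, right, bottom] in pixels, round what is visible of it).
- env.masks_of(picture, target): "mask" (480x640 bool, what is visible of it) and "rect" ([left, top, right, bottom] in pixels, round what is visible of it).
- env.place_of(picture, target): "location" ([column, row] in pixels: a listed point, or the origin of a listed thing).
The state is a dict: "time_s": time; "joints": joint angles; "joint_vel": joint speeds; "joint_torque": joint torques, N m; "tool_pos": TCP position; "orientation": TCP orientation; "ft_force": force on the tool from outside, world axes, zero at the start; "torque": the same for the moment, N m; "width": finger opening in m.
Only numpy, scipy, OpenCV 4.12 (cv2) and the standard library are available. Lean on these libraries where they do the work, as an engineer would, in place of code of your own. Each camera call takes 0.05 s, during which the arm holds its last target.

TASK

Draw the aluminium drilling template fully out of the low grey rack and let go of it lying flat on the bench. Then pick it up again, set both of its holes over the two pins of the steel fixture and lower it until it lies flush on the base, and finally press the fixture's sprung hold-down lever down onto the template's edge until it catches and stays down. Leave the other things on the bench where they are.

Things in the scene. Friction and masses are not known exactly. Their poses are not given: they have to be found in the camera images.
- rack: Low grey sheet-metal rack fixed to the bench left or right of the robot, open in front: 150 mm deep, 166 mm wide (inside 150), shelf from 62 to 70 mm high, no floor; flat offcuts lie on the shelf's rear half, up to 82 mm high. Origin on the bench under the middle of its front edge; it extends to its own +x, the mouth faces its -x (roughly to the robot).
- template: Loose drilling template, about 0.5 kg: aluminium plate 160 (its x) x 130 (y) x 8 mm with two holes, a lug at its -x end and a bridge handle in the middle; four small bushes are mere marks. Origin: middle of the plate's underside, z up. It starts on the bench in the rack, handle under the shelf, only the lug end sticking out. It may go on the pins either way round.
- lug (a point): Grip point of the template's lug, at template x = -103, y = 0, z = 33 mm. The lug stands on a tongue 50 mm wide that reaches to x = -120 mm; it is 10 mm thick (y), 32 mm long (x) and its top is 49 mm above the plate's underside.
- bridge (a point): Middle of the bar of the template's dark steel bridge handle, at template x = 0, y = 0, z = 45 mm. The bar is 20 mm thick (x), 74 mm long (y), from 38 to 52 mm above the underside, on two posts at y = -32 and +32 mm.
- hole_a (a point): Round through hole of the template, 19 mm wide, at template x = -60, y = 0, z = 0 (underside).
- hole_b (a point): The template's other hole, 19 mm wide, at template x = +60, y = 0, z = 0 (underside).
- fixture: Dark steel fixture fixed on the bench on the other side from the rack: block 140 (its x) x 160 (y) x 30 mm high with two upright pins, and a lower foot reaching to x = -155 mm that carries the lever. The seated template has its length along the fixture's y. Origin on the bench under the middle between the pins, z up.
- seat (a point): Middle between the pins on the top face of the fixture's block, 30 mm above the bench, axes as the fixture's: the template's origin comes to lie here.
- pin_a (a point): Tip of one pin, at fixture x = 0, y = -60, z = 65 mm. Each steel pin is 16 mm in diameter, straight for 20 mm above the block, then tapers to 6 mm at the tip, 35 mm above the block.
- pin_b (a point): Tip of the other, equal pin, at fixture x = 0, y = +60, z = 65 mm.
- lever (a joint): Sprung hold-down lever, steel arm 88 mm long, hinged about the fixture's y at fixture x = -130, z = 45 mm. In rad: 0 = open, pointing up and to fixture +x, 63 degrees above level; grows as it swings down; 1.10 = level, its foot on the seated template; stop at 1.16. Pressing takes about 4 to 8 N. Below about 0.9 it snaps back open when let go; beyond, it catches and stays down.
- paddle (a point): Middle of the top face of the lever's flat paddle, 36 mm wide, 36 mm long, 70 mm from the hinge along the arm; a rubber foot is beneath. With the lever down on the seated template the top face is level, 53 mm above the bench.
- spray_can: Spray can, 64 mm diameter, 190 mm tall, standing behind the work; leave alone. Origin under its middle.
- wrench: Steel wrench 180 mm long lying between rack and fixture; leave alone. Origin under its middle.
- hammer: Hammer 280 mm long lying at the far left; leave alone. Origin under its middle.
- pipe_flange: Flat steel ring, 110 mm outside, 18 mm high, at the left; leave alone. Origin under its middle.
- drilled_block: Dark steel block 60 x 90 x 100 mm high with rows of holes, at the right; leave alone. Origin under its middle.
- pipe_stub: Short upright steel tube, 76 mm diameter, 90 mm high, at the right; leave alone. Origin under its middle.
Mind the look-alikes: they are no part of the job. Of the things that look like the template, the largest one is meant.

How it is judged:
By the outcome, as a careful person would: the job done as asked, in the order asked, and still so for the second after the job is handed in, with the robot touching nothing.
It also fails if it takes over 67 s, if anything falls off the work surface, if the arm or the gripper's body presses on something with over 40 N, if the wrist force passes 120 N, or if a joint passes its speed limit or range.

## Working session

There is one attempt and no reset: what is moved stays moved. The work goes in short steps, Python scripts to look and compute and a tool call to move; the robot and the scene stay as the last step left them, time stands still between calls to the robot, and variables do not carry over. Pictures are saved under pics/ and viewed, and the job is handed in when it is done.

Besides the shell and the picture viewer there is one more tool, called as name(argument=value, ...) on one line, values as JSON. play_rows: Moves the arm, as the interface text tells. Its arguments: {"type":"object","properties":{"increments":{"type":"array","items":{"type":"array","items":{"type":"array","items":{"type":"number"}}}}},"required":["increments"]}

```bash
ls; mkdir -p pics; python3 - <<'E'
from cell import env
import cv2
s=env.state();print({k:(v if not hasattr(v,'round') else v) for k,v in s.items()}, env.pinch_z)
for n in("scene","top"):
    p=env.snapshot(n);cv2.imwrite(f"pics/{n}0.png",p["frame"]);print(n,p["vfov"],p["cx"],p["cy"],p["extrinsics"],p["shot"])
E
```

```text
pics
{'time_s': 0.0, 'joints': array([-1.2107943 ,  0.62936559,  0.03845707,  1.51834532, -0.02699777,
        0.99631592, -0.0199833 ]), 'joint_vel': array([-0.00116293,  0.0008598 , -0.00067436, -0.00187829,  0.00071649,
        0.00018772,  0.00138766]), 'joint_torque': array([-3.11073682e-04, -5.63409770e+01,  1.22566290e+00, -1.93453288e+01,
        1.09278582e-02,  1.05569747e-02,  1.70666532e-06]), 'tool_pos': array([0.26820899, 0.59140289, 0.23038402]), 'orientation': array([[ 4.13044953e-01,  9.10710323e-01, -7.57691681e-04],
       [ 9.10708624e-01, -4.13045646e-01, -1.75949992e-03],
       [-1.91535599e-03,  3.67162126e-05, -9.99998165e-01]]), 'ft_force': array([ 0.25652548,  0.20778797, -0.1393115 ]), 'torque': array([0.00567053, 0.05379126, 0.02434668]), 'width': 0.08527760473392336} 0.0187
scene 57.785496244117596 328.2347229089689 241.13280776348668 [[-0.4582574   0.88878409 -0.00793682  0.20813283]
 [ 0.48088449  0.24041464 -0.84317905 -0.18163355]
 [-0.747496   -0.39020973 -0.53757428  1.68538863]
 [ 0.          0.          0.          1.        ]] 1
top 55.628358779025554 317.52368893193375 244.51816547072607 [[-0.02504818 -0.999685   -0.00157975  0.03909725]
 [-0.99037989  0.02503009 -0.13609253  0.57958938]
 [ 0.13608921 -0.00184432 -0.99069487  1.14339087]
 [ 0.          0.          0.          1.        ]] 2
```

View pics/scene0.png

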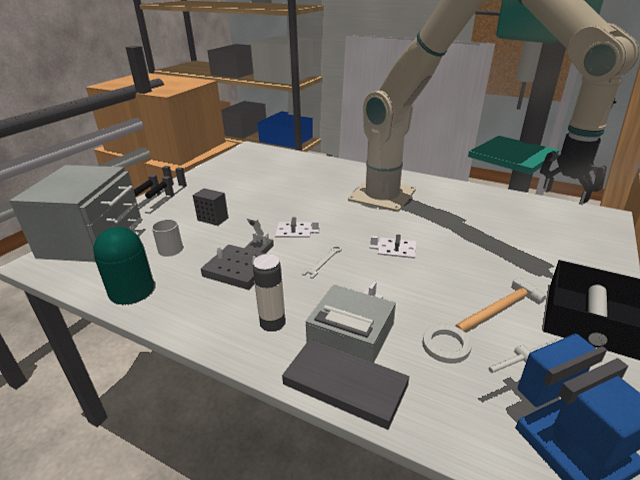

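View pics/top0.png

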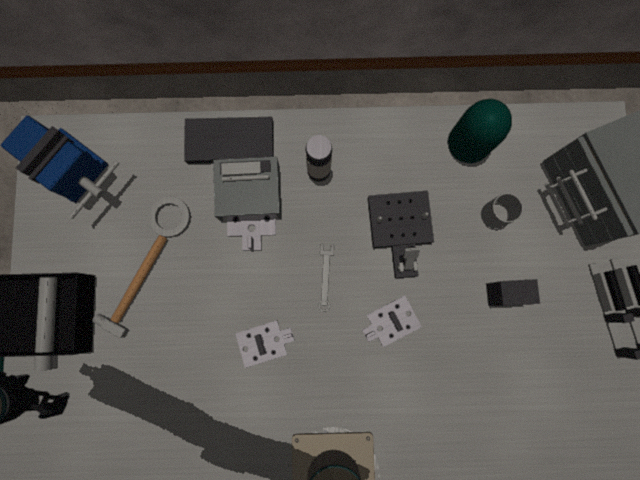

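```bash
cat > h.py <<'E'
import numpy as np, cv2
from cell import env
def f(p): return 240/np.tan(np.radians(p["vfov"])/2)
def ray(p,uv,s=None):
    d=np.array([(uv[0]-p["cx"])/f(p),(uv[1]-p["cy"])/f(p),1.])
    if "extrinsics" in p:
        E=np.array(p["extrinsics"]);R=E[:3,:3];return -R.T@E[:3,3],R.T@d
    T=np.array(p["T_tool_cam"]);R=s["orientation"]
    return s["tool_pos"]+R@T[:3,3], R@T[:3,:3]@d
def at(p,uv,z,s=None):
    o,d=ray(p,uv,s);return o+d*(z-o[2])/d[2]
def proj(p,X,s=None):
    X=np.array(X,float)
    if "extrinsics" in p: E=np.array(p["extrinsics"]);c=E[:3,:3]@X+E[:3,3]
    else:
        T=np.array(p["T_tool_cam"]);t=s["orientation"].T@(X-s["tool_pos"]);c=T[:3,:3].T@(t-T[:3,3])
    return np.array([p["cx"],p["cy"]])+f(p)*c[:2]/c[2]
def crop(p,u0,v0,u1,v1,k,name):
    cv2.imwrite("pics/"+name,cv2.resize(p["frame"][v0:v1,u0:u1],None,fx=k,fy=k,interpolation=cv2.INTER_CUBIC))
def Rz(a):
    c,s=np.cos(a),np.sin(a);return np.array([[c,-s,0],[s,c,0],[0,0,1]])
E
python3 - <<'E'
from h import *
p=env.snapshot("top")
z={"rack":0,"lug":.033,"hole_a":.008,"template":0,"fixture":0,"seat":.03,"pin_a":.065,"pin_b":.065,"paddle":.1,"spray_can":0,"wrench":0}
for n in z:
    for r in env.place_of(p,n)[:4]: print(n,round(r["p"],2),np.round(r["location"],1),np.round(at(p,r["location"],z[n]),4))
crop(p,190,140,310,270,6,"c_rack.png");crop(p,340,170,460,290,6,"c_fix.png")
E
```

```text
rack 0.82 [247.2 219.2] [0.6599 0.2132 0.    ]
rack 0.2 [136.3 283.9] [0.4924 0.5087 0.    ]
lug 0.87 [288.2 339.1] [0.3405 0.1051 0.033 ]
lug 0.61 [247.8 242.8] [0.5905 0.2068 0.033 ]
lug 0.6 [371.5 335.4] [ 0.3444 -0.107   0.033 ]
lug 0.51 [381.9 216.4] [ 0.6518 -0.1471  0.033 ]
hole_a 0.9 [404.9 312.7] [ 0.399  -0.1996  0.008 ]
hole_a 0.81 [273.8 338.3] [0.3418 0.1441 0.008 ]
hole_a 0.8 [376.  330.9] [ 0.3541 -0.122   0.008 ]
hole_a 0.78 [249.8 229.5] [0.63   0.2051 0.008 ]
template 0.96 [395.  321.5] [ 0.3766 -0.1739  0.    ]
template 0.93 [246.5 204.3] [0.7012 0.2149 0.    ]
template 0.78 [261.3 346. ] [0.3224 0.1778 0.    ]
fixture 0.68 [399.5 218.4] [ 0.6516 -0.1994  0.    ]
seat 0.93 [401.  218.4] [ 0.6458 -0.1977  0.03  ]
pin_a 0.84 [425.1 213.5] [ 0.6503 -0.2536  0.065 ]
pin_a 0.64 [380.7 211. ] [ 0.6597 -0.1399  0.065 ]
pin_b 0.84 [425.1 213.5] [ 0.6503 -0.2536  0.065 ]
pin_b 0.64 [380.7 211. ] [ 0.6597 -0.1399  0.065 ]
paddle 0.69 [415.5 251.2] [ 0.5494 -0.216   0.1   ]
spray_can 0.62 [316.7 171.4] [0.7887 0.0216 0.    ]
wrench 0.65 [326.2 281.3] [0.4866 0.0038 0.    ]
```

View pics/c_rack.png

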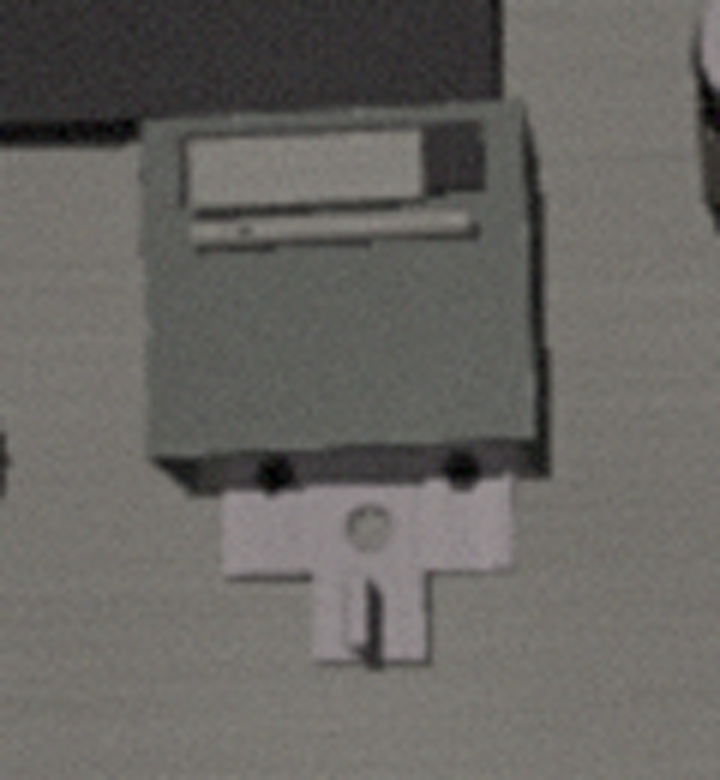

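View pics/c_fix.png

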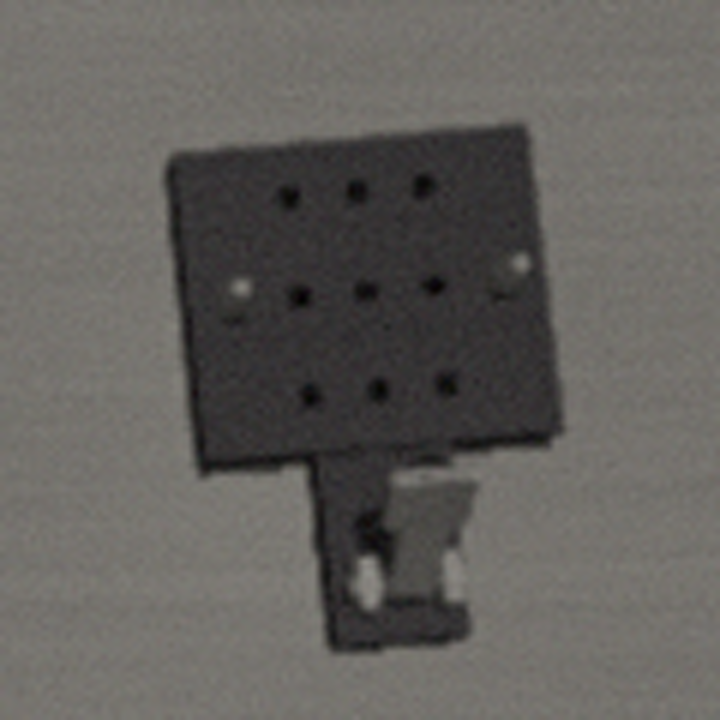

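```bash
cat >> h.py <<'E'
def plan(P,yaw=None):
    "yaw: of tool x axis, tool down. prints total turn units (about tool xyz), shift units BEFORE turning and shift AFTER turning"
    from scipy.spatial.transform import Rotation as Ro
    s=env.state();R=s["orientation"];d=np.array(P)-s["tool_pos"]
    y0=np.degrees(np.arctan2(R[1,0],R[0,0]))
    if yaw is None: yaw=y0
    a=np.radians(yaw);T=np.array([[np.cos(a),np.sin(a),0],[np.sin(a),-np.cos(a),0],[0,0,-1]])
    rv=Ro.from_matrix(R.T@T).as_rotvec(degrees=True)/8
    print("yaw now %.2f"%y0,"turn",rv.round(3),"shift first",(R.T@d/.04).round(3),"shift after turn",(T.T@d/.04).round(3))
def st():
    s=env.state();R=s["orientation"];print("t %.2f"%s["time_s"],"tcp",s["tool_pos"].round(4),"yaw %.2f"%np.degrees(np.arctan2(R[1,0],R[0,0])),"zax",R[:,2].round(4),"F",s["ft_force"].round(1),"w %.4f"%s["width"]);return s
E
python3 - <<'E'
from h import *
p=env.snapshot("top")
c=lambda u,v:(190+u/6-.4,140+v/6-.4)
for n,uv,z in [("tongueL",(313,660),.008),("tongueR",(431,660),.008),("plL",(222,577),.008),("plR",(511,568),.008),("hole",(369,527),.008),("rack fl bench",(190,493),0),("rack fr",(543,470),0),("rack tl",(150,455),.07),("rack tr",(533,440),.07),("rack bl",(143,118),.07),("rack br",(525,100),.07)]:
    print(n,at(p,c(*uv),z).round(4))
c=lambda u,v:(340+u/6-.4,170+v/6-.4)
for n,uv,z in [("pinL",(240,288),.065),("pinR",(520,264),.065),("bTL",(170,155),.03),("bTR",(525,128),.03),("bBR",(560,435),.03),("bBL",(203,465),.03)]:
    print(n,at(p,c(*uv),z).round(4))
w=env.snapshot("wrist");print(w["T_tool_cam"],w["vfov"])
plan([.50,.2,.25],94)
E
```

```text
tongueL [0.5762 0.2268 0.008 ]
tongueR [0.5748 0.1743 0.008 ]
plL [0.6145 0.2673 0.008 ]
plR [0.6153 0.1383 0.008 ]
hole [0.6355 0.2016 0.008 ]
rack fl bench [0.6546 0.2835 0.    ]
rack fr [0.6611 0.124  0.    ]
rack tl [0.6579 0.2857 0.07  ]
rack tr [0.6603 0.1225 0.07  ]
rack bl [0.8068 0.2896 0.07  ]
rack br [0.8107 0.1239 0.07  ]
pinL [ 0.6425 -0.1363  0.065 ]
pinR [ 0.6499 -0.2565  0.065 ]
bTL [ 0.7101 -0.1129  0.03  ]
bTR [ 0.7184 -0.2709  0.03  ]
bBR [ 0.5805 -0.2783  0.03  ]
bBL [ 0.5712 -0.1217  0.03  ]
[[ 9.99998257e-01  1.13948936e-03  1.47910416e-03 -9.01898188e-05]
 [-1.50279075e-03  9.61323780e-01  2.75416651e-01 -7.02039545e-02]
 [-1.10806365e-03 -2.75418394e-01  9.61323817e-01 -1.42925053e-01]
 [ 0.00000000e+00  0.00000000e+00  0.00000000e+00  1.00000000e+00]] 69.94254157234454
yaw now 65.60 turn [-0.00e+00 -1.00e-03 -3.55e+00] shift first [-6.534  9.32  -0.468] shift after turn [-10.18    5.091  -0.466]
```

play_rows(increments=[[[0,0,0,-0.65,0.93,-0.05,-1],[0,0,0,-0.65,0.93,-0.05,-1],[0,0,0,-0.65,0.93,-0.05,-1],[0,0,0,-0.65,0.93,-0.05,-1],[0,0,0,-0.65,0.93,-0.05,-1],[0,0,0,-0.65,0.93,-0.05,-1],[0,0,0,-0.65,0.93,-0.05,-1],[0,0,0,-0.65,0.93,-0.05,-1],[0,0,0,-0.65,0.93,-0.05,-1],[0,0,0,-0.65,0.93,-0.05,-1]]])

```text
time_s: 1.8
tool_pos: [0.5007, 0.1999, 0.2517]
orientation: [[0.413, 0.911, 0.001], [0.911, -0.413, 0.0], [0.001, 0.0, -1.0]]
ft_force: [1.1, -0.1, 0.4]
width: 0.0852
```

play_rows(increments=[[[0,0,-0.8,0,0,0,-1],[0,0,-0.8,0,0,0,-1],[0,0,-0.8,0,0,0,-1],[0,0,-0.8,0,0,0,-1],[0,0,0,0,0,0,-1],[0,0,0,0,0,0,-1],[0,0,0,0,0,0,-1],[0,0,0,0,0,0,-1],[0,0,0,0,0,0,-1],[0,0,0,0,0,0,-1]]])

```text
time_s: 2.8
tool_pos: [0.4998, 0.2016, 0.2513]
orientation: [[-0.021, 1.0, -0.0], [1.0, 0.021, -0.0], [-0.0, -0.0, -1.0]]
ft_force: [-0.4, 0.1, -0.6]
width: 0.0851
```

```bash
python3 - <<'E'
from h import *
s=st();p=env.snapshot("wrist");cv2.imwrite("pics/w1.png",p["frame"])
for n,z in [("lug",.033),("hole_a",.008),("template",0),("rack",0)]:
    for r in env.place_of(p,n)[:3]: print(n,round(r["p"],2),np.round(r["location"],1),np.round(at(p,r["location"],z,s),4))
E
```

```text
t 2.80 tcp [0.4998 0.2016 0.2513] yaw 91.19 zax [-0. -0. -1.] F [-0.4  0.1 -0.6] w 0.0851
lug 0.74 [319.9 284.3] [0.5916 0.2012 0.033 ]
lug 0.62 [232.2  44.4] [0.3477 0.1135 0.033 ]
lug 0.59 [10.7 41.7] [ 0.3501 -0.095   0.033 ]
hole_a 0.95 [266.6  43.7] [0.3406 0.1422 0.008 ]
hole_a 0.85 [345.   22.1] [0.3196 0.2205 0.008 ]
hole_a 0.76 [ 6.6 60.1] [ 0.3616 -0.1234  0.008 ]
template 0.71 [316.8 351. ] [0.7023 0.1991 0.    ]
template 0.62 [302.6  35.1] [0.3301 0.178  0.    ]
```

View pics/w1.png

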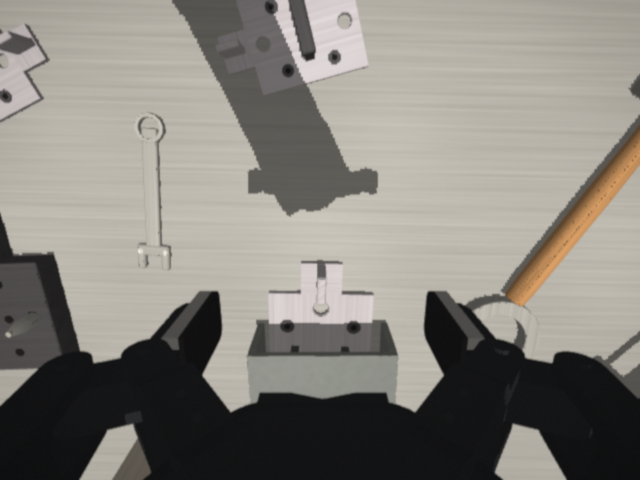

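```bash
python3 - <<'E'
from h import *
s=st();p=env.snapshot("wrist");crop(p,240,240,400,360,5,"w1c.png")
E
```

```text
t 3.05 tcp [0.4998 0.2015 0.2513] yaw 91.20 zax [-1.e-04  0.e+00 -1.e+00] F [ 0.5 -0.3 -0.7] w 0.0851
```

View pics/w1c.png

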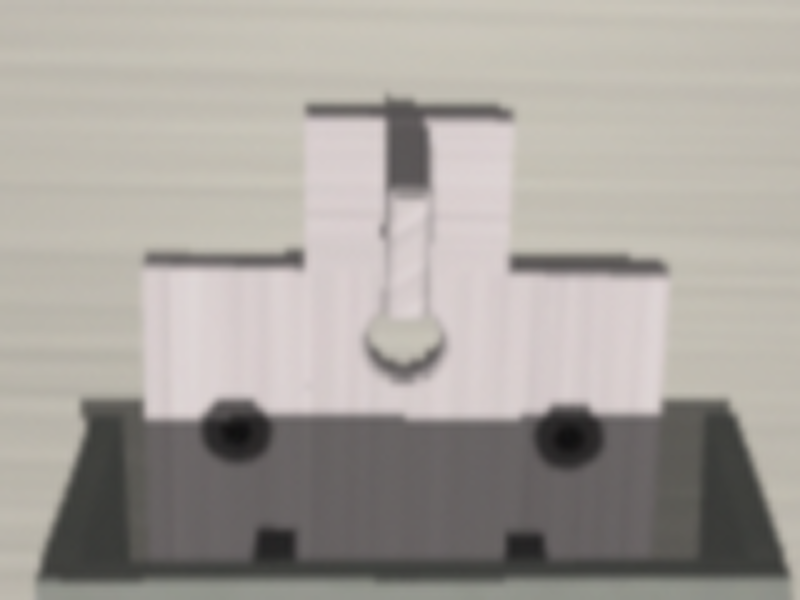

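```bash
python3 - <<'E'
from h import *
s=st();p=env.snapshot("wrist")
c=lambda u,v:(240+u/5-.4,240+v/5-.4)
for n,uv,z in [("tL",(305,115),.008),("tR",(513,119),.008),("plL",(145,265),.008),("plR",(667,273),.008),("hole",(404,345),.008),("lugtopfrontL",(388,190),.049),("lugtopR",(430,190),.049),("lugtopback",(408,318),.049),("rackfl",(40,575),.07),("rackfr",(790,575),.07)]:
    print(n,at(p,c(*uv),z,s).round(4))
plan([.5925,.2015,.10],90.5);plan([.5925,.2015,.0145],90.5)
E
```

```text
t 3.10 tcp [0.4998 0.2015 0.2513] yaw 91.20 zax [-0.  0. -1.] F [-0.6 -0.9  0. ] w 0.0854
tL [0.5752 0.1775 0.008 ]
tR [0.5751 0.2274 0.008 ]
plL [0.6154 0.1383 0.008 ]
plR [0.6147 0.2669 0.008 ]
hole [0.6358 0.2025 0.008 ]
lugtopfrontL [0.5767 0.198  0.049 ]
lugtopR [0.5765 0.2071 0.049 ]
lugtopback [0.6072 0.203  0.049 ]
rackfl [0.6601 0.1238 0.07  ]
rackfr [0.6565 0.2876 0.07  ]
yaw now 91.20 turn [ 0.    -0.     0.088] shift first [-0.05   2.316  3.783] shift after turn [-0.021  2.316  3.783]
yaw now 91.20 turn [ 0.    -0.     0.088] shift first [-0.05   2.316  5.92 ] shift after turn [-0.021  2.316  5.92 ]
```

play_rows(increments=[[[0,0,0.1,0,0.33,0.54,-1],[0,0,0,0,0.33,0.54,-1],[0,0,0,0,0.33,0.54,-1],[0,0,0,0,0.33,0.54,-1],[0,0,0,0,0.33,0.54,-1],[0,0,0,0,0.33,0.54,-1],[0,0,0,0,0.33,0.54,-1],[0,0,0,0,0,0.7,-1],[0,0,0,0,0,0.7,-1],[0,0,0,0,0,0.7,-1]]])

```text
time_s: 4.15
tool_pos: [0.5924, 0.2024, 0.0149]
orientation: [[-0.007, 1.0, 0.0], [1.0, 0.007, 0.0], [0.0, 0.0, -1.0]]
ft_force: [0.7, -0.4, -0.1]
width: 0.0857
```

play_rows(increments=[[[0,0,0,0,0,0,-1],[0,0,0,0,0,0,1],[0,0,0,0,0,0,1],[0,0,0,0,0,0,1],[0,0,0,0,0,0,1],[0,0,0,0,0,0,1],[0,0,0,0,0,0,1],[0,0,0,0,0,0,1],[0,0,0,0,0,0,1],[0,0,0,0,0,0,1]]])

```text
time_s: 5.15
tool_pos: [0.5928, 0.2023, 0.0171]
orientation: [[-0.007, 1.0, 0.001], [1.0, 0.007, 0.0], [0.0, 0.001, -1.0]]
ft_force: [-1.4, -0.8, 5.8]
width: 0.0091
```

```bash
python3 - <<'E'
from h import *
s=st()
plan([.5925-.165,.2005,s["tool_pos"][2]],None)
E
```

```text
t 5.15 tcp [0.5928 0.2023 0.0171] yaw 90.37 zax [ 1.1e-03  3.0e-04 -1.0e+00] F [-1.4 -0.8  5.8] w 0.0091
yaw now 90.37 turn [ 0.008 -0.002 -0.   ] shift first [-0.019 -4.132 -0.005] shift after turn [-0.019 -4.132  0.   ]
```

play_rows(increments=[[[0,0,0,0,-0.2,0,1],[0,0,0,0,-0.4,0,1],[0,0,0,0,-0.5,0,1],[0,0,0,0,-0.5,0,1],[0,0,0,0,-0.5,0,1],[0,0,0,0,-0.5,0,1],[0,0,0,0,-0.5,0,1],[0,0,0,0,-0.5,0,1],[0,0,0,0,-0.4,0,1],[0,0,0,0,-0.2,0,1]]])

```text
time_s: 6.15
tool_pos: [0.4279, 0.2014, 0.017]
orientation: [[-0.007, 1.0, -0.002], [1.0, 0.007, -0.001], [-0.001, -0.002, -1.0]]
ft_force: [9.3, -2.5, 8.7]
width: 0.0097
```

```bash
python3 - <<'E'
from h import *
s=st();p=env.snapshot("top");crop(p,180,140,340,300,5,"t2.png")
E
```

```text
t 6.15 tcp [0.4279 0.2014 0.017 ] yaw 90.40 zax [-0.0015 -0.0011 -1.    ] F [ 9.3 -2.5  8.7] w 0.0097
```

View pics/t2.png

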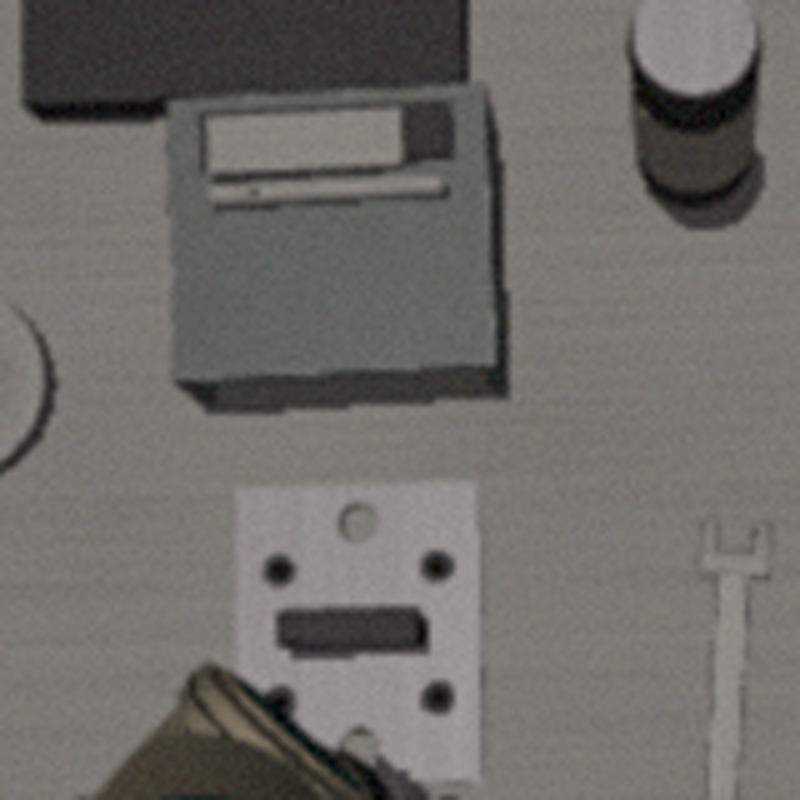

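play_rows(increments=[[[0,0,0,0,0,0,-1],[0,0,0,0,0,0,-1],[0,0,0,0,0,0,-1],[0,0,0,0,0,0,-1],[0,0,0,0,0,0,-1],[0,0,0,0,0,-0.5,-1],[0,0,0,0,0,-1,-1],[0,0,0,0,0,-1,-1],[0,0,0,0,0,-1,-1],[0,0,0,0,0,-1,-1]]])

```text
time_s: 7.2
tool_pos: [0.4266, 0.2005, 0.1968]
orientation: [[-0.007, 1.0, -0.009], [1.0, 0.007, -0.003], [-0.003, -0.009, -1.0]]
ft_force: [0.8, -1.0, -0.2]
width: 0.0852
```

play_rows(increments=[[[0,0,0,0,0,-0.6,-1],[0,0,0,0,0,-0.4,-1],[0,0,0,0,0,0,-1],[0,0,0,0,0,0,-1],[0,0,0,0,0,0,-1],[0,0,0,0,0,0,-1],[0,0,0,0,0,0,-1],[0,0,0,0,0,0,-1],[0,0,0,0,0,0,-1],[0,0,0,0,0,0,-1]]])

```text
time_s: 8.2
tool_pos: [0.4274, 0.2008, 0.2352]
orientation: [[-0.007, 1.0, -0.008], [1.0, 0.007, -0.003], [-0.003, -0.008, -1.0]]
ft_force: [0.3, 0.4, 0.5]
width: 0.0856
```

```bash
python3 - <<'E'
from h import *
s=st();p=env.snapshot("wrist");cv2.imwrite("pics/w3.png",p["frame"]);crop(p,220,220,420,370,4,"w3c.png")
for n,z in [("lug",.033),("hole_a",.008),("bridge",.045),("template",0)]:
    for r in env.place_of(p,n)[:3]: print(n,round(r["p"],2),np.round(r["location"],1),np.round(at(p,r["location"],z,s),4))
E
```

```text
t 8.20 tcp [0.4274 0.2008 0.2352] yaw 90.41 zax [-0.0085 -0.0033 -1.    ] F [0.3 0.4 0.5] w 0.0856
lug 0.88 [321.6 208.1] [0.4257 0.1997 0.033 ]
lug 0.86 [230.6 125.6] [0.346  0.1116 0.033 ]
lug 0.62 [ 14.4 125.7] [ 0.3479 -0.0966  0.033 ]
hole_a 0.91 [265.7 120.9] [0.3402 0.1415 0.008 ]
hole_a 0.89 [ 11.7 138.2] [ 0.3596 -0.1238  0.008 ]
hole_a 0.88 [321.9 335.2] [0.5881 0.2013 0.008 ]
bridge 0.94 [296.9 108.5] [0.331  0.1764 0.045 ]
bridge 0.58 [322.3 307.7] [0.5319 0.2014 0.045 ]
template 0.85 [322.2 290.1] [0.532  0.2011 0.    ]
template 0.67 [301.  107.7] [0.3265 0.1774 0.    ]
```

View pics/w3c.png

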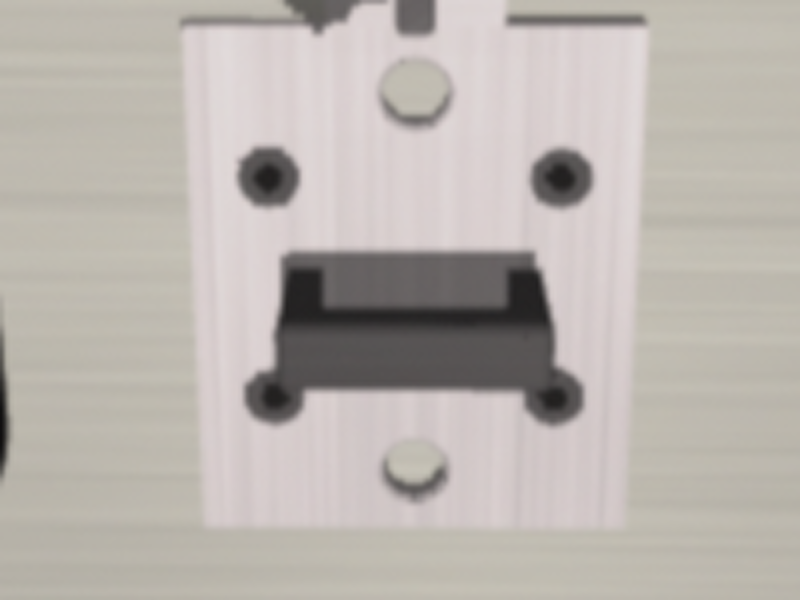

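```bash
python3 - <<'E'
from h import *
s=st();p=env.snapshot("wrist")
c=lambda u,v:(220+u/4-.4,220+v/4-.4)
for n,uv,z in [("ha",(416,90),.008),("hb",(414.5,464),.008),("fL",(182,23),.008),("fR",(645,19),.008),("bL",(204,527),.008),("bR",(626,528),.008),("barTL",(276,333),.052),("barTR",(552,333),.052),("barBL",(281,389),.052),("barBR",(547,388),.052)]:
    print(n,at(p,c(*uv),z,s).round(4))
plan([.531,.2015,.13],0.5);plan([.531,.2015,.13],180.5)
print(s["joints"].round(2))
E
```

```text
t 8.45 tcp [0.4275 0.2008 0.2354] yaw 90.41 zax [-0.0082 -0.0032 -1.    ] F [-0.3 -0.2 -0.2] w 0.0854
ha [0.4697 0.2022 0.008 ]
hb [0.5888 0.2029 0.008 ]
fL [0.4508 0.1369 0.008 ]
fR [0.4485 0.2656 0.008 ]
bL [0.6115 0.1379 0.008 ]
bR [0.6106 0.2685 0.008 ]
barTL [0.5232 0.166  0.052 ]
barTR [0.5225 0.2382 0.052 ]
barBL [0.5394 0.1671 0.052 ]
barBR [0.5384 0.2375 0.052 ]
yaw now 90.41 turn [-0.029  0.063 11.239] shift first [0.006 2.61  2.613] shift after turn [2.588 0.006 2.635]
yaw now 90.41 turn [ -0.064  -0.029 -11.261] shift first [0.006 2.61  2.613] shift after turn [-2.588 -0.006  2.635]
[-0.28  0.39 -0.3   1.98  0.15  0.81  0.91]
```

play_rows(increments=[[[0,0,0,-0.9,0.29,-0.1,-1],[0,0,0,-1,0.29,-0.1,-1],[0,0,0,-1,0.29,-0.1,-1],[0,0,0,-1,0.29,-0.1,-1],[0,0,0,-1,0.29,-0.1,-1],[0,0,0,-1,0.29,-0.1,-1],[0,0,0,-1,0.29,-0.1,-1],[0,0,0,-1,0.29,-0.1,-1],[0,0,0,-1,0.29,-0.1,-1],[0,0,0,-1,0.29,-0.1,-1]]])

```text
time_s: 9.5
tool_pos: [0.5469, -0.1959, 0.2759]
orientation: [[-0.007, 1.0, -0.008], [1.0, 0.007, -0.003], [-0.003, -0.008, -1.0]]
ft_force: [0.5, 0.6, 0.1]
width: 0.0854
```

play_rows(increments=[[[0,0,0,0,0,0,-1],[0,0,0,0,0,0,-1],[0,0,0,0,0,0,-1],[0,0,0,0,0,0,-1],[0,0,0,0,0,0,-1],[0,0,0,0,0,0,-1],[0,0,0,0,0,0,-1],[0,0,0,0,0,0,-1],[0,0,0,0,0,0,-1],[0,0,0,0,0,0,-1]]])

```text
time_s: 10.5
tool_pos: [0.5466, -0.1942, 0.2756]
orientation: [[-0.007, 1.0, -0.008], [1.0, 0.007, -0.003], [-0.003, -0.008, -1.0]]
ft_force: [1.4, 0.1, -0.5]
width: 0.0853
```

```bash
python3 - <<'E'
from h import *
s=st();p=env.snapshot("wrist");crop(p,220,210,420,360,4,"w4c.png");cv2.imwrite("pics/w4.png",p["frame"])
for n,z in [("pin_a",.065),("seat",.03),("paddle",.1),("fixture",0)]:
    for r in env.place_of(p,n)[:3]: print(n,round(r["p"],2),np.round(r["location"],1),np.round(at(p,r["location"],z,s),4))
E
```

```text
t 10.50 tcp [ 0.5466 -0.1942  0.2756] yaw 90.41 zax [-0.0083 -0.0032 -1.    ] F [ 1.4  0.1 -0.5] w 0.0853
pin_a 0.95 [264.7 299.7] [ 0.6524 -0.2588  0.065 ]
pin_a 0.62 [373.3 290. ] [ 0.6393 -0.1366  0.065 ]
pin_a 0.39 [122.9 278.2] [ 0.6278 -0.4155  0.065 ]
seat 0.8 [319.1 282. ] [ 0.6453 -0.1977  0.03  ]
paddle 0.88 [311.4 213.5] [ 0.5451 -0.2048  0.1   ]
fixture 0.57 [322.9 275.5] [ 0.649  -0.1931  0.    ]
```

View pics/w4c.png

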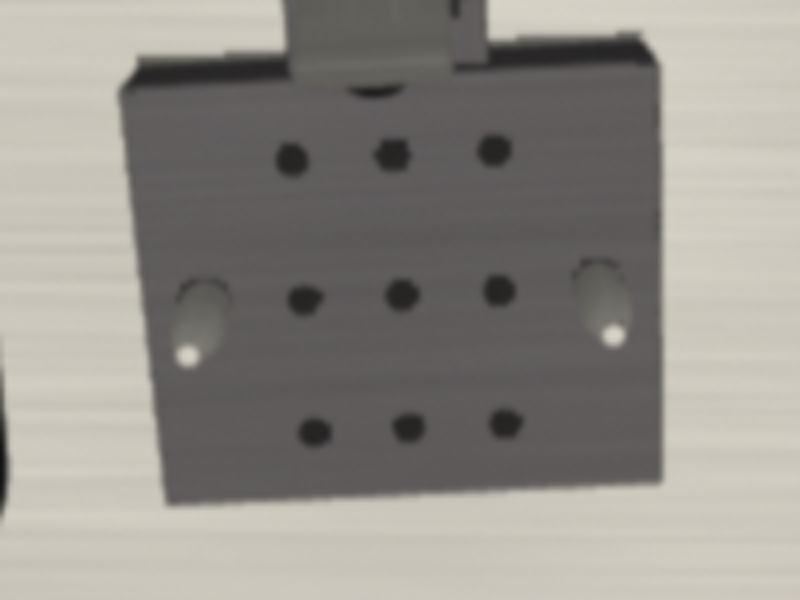

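```bash
python3 - <<'E'
from h import *
s=st();p=env.snapshot("wrist")
c=lambda u,v:(220+u/4-.4,210+v/4-.4)
Q={}
for n,uv,z in [("tipR",(188,356),.065),("tipL",(613,336),.065),("BL",(122,90),.03),("BR",(658,64),.03),("FR",(662,483),.03),("FL",(168,504),.03),("gc",(402,295),.03),("g1",(305,300),.03),("g2",(499,291),.03)]:
    Q[n]=at(p,c(*uv),z,s);print(n,Q[n].round(4))
print("tipmid",(Q["tipR"]+Q["tipL"])/2, "cornermid",sum(Q[k] for k in("BL","BR","FR","FL"))/4)
for a,b in [("tipR","tipL"),("BL","BR"),("FL","FR"),("g1","g2")]:
    d=Q[b]-Q[a];print(a,b,np.linalg.norm(d),np.degrees(np.arctan2(-d[0],d[1])))
for a,b in [("BL","FL"),("BR","FR")]:
    d=Q[b]-Q[a];print(a,b,np.linalg.norm(d),np.degrees(np.arctan2(d[1],d[0])))
# also network paddle detail
E
```

```text
t 10.75 tcp [ 0.5466 -0.1942  0.2756] yaw 90.41 zax [-0.0083 -0.0032 -1.    ] F [-0.6  0.7 -0.3] w 0.0853
tipR [ 0.651  -0.2567  0.065 ]
tipL [ 0.6437 -0.137   0.065 ]
BL [ 0.5828 -0.2792  0.03  ]
BR [ 0.5735 -0.1224  0.03  ]
FR [ 0.711  -0.1133  0.03  ]
FL [ 0.7201 -0.2711  0.03  ]
gc [ 0.647  -0.1966  0.03  ]
g1 [ 0.649  -0.2263  0.03  ]
g2 [ 0.6454 -0.1669  0.03  ]
tipmid [ 0.64733132 -0.1968323   0.065     ] cornermid [ 0.64684307 -0.19648591  0.03      ]
tipR tipL 0.11990541283121456 3.496683654184537
BL BR 0.1571671742442755 3.3951498950618495
FL FR 0.158061365636851 3.3159029493904613
g1 g2 0.05949690551081689 3.4189142946811586
BL FL 0.13753391638146914 3.404728676321844
BR FR 0.13775558460584378 3.7765683761738855
```

play_rows(increments=[[[0,0,0,0.9,-0.05,0,-1],[0,0,0,1,-0.05,0,-1],[0,0,0,1,-0.05,0,-1],[0,0,0,1,-0.05,0,-1],[0,0,0,1,-0.05,0,-1],[0,0,0,1,-0.05,0,-1],[0,0,0,1,-0.05,0,-1],[0,0,0,1,-0.05,0,-1],[0,0,0,1,-0.05,0,-1],[0,0,0,1,-0.05,0,-1]]])

```text
time_s: 11.8
tool_pos: [0.5236, 0.2032, 0.2747]
orientation: [[-0.007, 1.0, -0.008], [1.0, 0.007, -0.003], [-0.003, -0.008, -1.0]]
ft_force: [1.0, -0.8, 0.1]
width: 0.0852
```

play_rows(increments=[[[0,0,1,0,0,0.2,-1],[0,0,1,0,0,0.2,-1],[0,0,1,0,0,0.2,-1],[0,0,1,0,0,0.2,-1],[0,0,1,0,0,0.2,-1],[0,0,1,0,0,0.2,-1],[0,0,1,0,0,0.2,-1],[0,0,1,0,0,0.2,-1],[0,0,1,0,0,0.2,-1],[0,0,1,0,0,0.2,-1]]])

```text
time_s: 12.8
tool_pos: [0.5232, 0.2015, 0.1943]
orientation: [[0.984, 0.175, -0.008], [0.175, -0.985, -0.003], [-0.009, 0.002, -1.0]]
ft_force: [0.2, 0.5, -0.1]
width: 0.0852
```

play_rows(increments=[[[0,0,0.6,0,0,0,-1],[0,0,0.6,0,0,0,-1],[0,0,0,0,0,0,-1],[0,0,0,0,0,0,-1],[0,0,0,0,0,0,-1],[0,0,0,0,0,0,-1],[0,0,0,0,0,0,-1],[0,0,0,0,0,0,-1],[0,0,0,0,0,0,-1],[0,0,0,0,0,0,-1]]])

```text
time_s: 13.8
tool_pos: [0.5231, 0.2014, 0.1945]
orientation: [[1.0, 0.014, -0.008], [0.014, -1.0, -0.003], [-0.008, 0.003, -1.0]]
ft_force: [-0.3, -0.2, 0.5]
width: 0.085
```

```bash
python3 - <<'E'
from h import *
s=st();plan([.5303,.2024,.027],.6)
E
```

```text
t 13.80 tcp [0.5231 0.2014 0.1945] yaw 0.82 zax [-0.0083 -0.0032 -1.    ] F [-0.3 -0.2  0.5] w 0.0850
yaw now 0.82 turn [0.022 0.06  0.027] shift first [ 0.214 -0.036  4.187] shift after turn [ 0.179 -0.024  4.188]
```

play_rows(increments=[[[0.02,0.06,0.03,0.18,-0.024,0.2,-1],[0,0,0,0,0,0.5,-1],[0,0,0,0,0,0.5,-1],[0,0,0,0,0,0.5,-1],[0,0,0,0,0,0.5,-1],[0,0,0,0,0,0.5,-1],[0,0,0,0,0,0.5,-1],[0,0,0,0,0,0.5,-1],[0,0,0,0,0,0.3,-1],[0,0,0,0,0,0.19,-1]]])

```text
time_s: 14.8
tool_pos: [0.53, 0.2021, 0.0255]
orientation: [[1.0, 0.01, -0.001], [0.01, -1.0, -0.001], [-0.001, 0.001, -1.0]]
ft_force: [-0.8, -0.1, 0.9]
width: 0.0851
```

play_rows(increments=[[[0,0,0,0,0,0,-1],[0,0,0,0,0,0,-1],[0,0,0,0,0,0,1],[0,0,0,0,0,0,1],[0,0,0,0,0,0,1],[0,0,0,0,0,0,1],[0,0,0,0,0,0,1],[0,0,0,0,0,0,1],[0,0,0,0,0,0,1],[0,0,0,0,0,0,1]]])

```text
time_s: 15.8
tool_pos: [0.5306, 0.2024, 0.0273]
orientation: [[1.0, 0.01, 0.001], [0.01, -1.0, -0.0], [0.001, 0.0, -1.0]]
ft_force: [-0.1, -0.2, 6.1]
width: 0.019
```

```bash
python3 - <<'E'
from h import *
s=st()
p=env.snapshot("wrist");cv2.imwrite("pics/w5.png",p["frame"])
for n,z in [("lug",.033),("hole_a",.008)]:
    for r in env.place_of(p,n)[:3]: print(n,round(r["p"],2),np.round(r["location"],1),np.round(at(p,r["location"],z,s),4))
E
```

```text
t 15.80 tcp [0.5306 0.2024 0.0273] yaw 0.56 zax [ 8.e-04 -1.e-04 -1.e+00] F [-0.1 -0.2  6.1] w 0.0190
lug 0.95 [ 87.8 301. ] [0.4273 0.202  0.033 ]
hole_a 0.6 [207.3 273.6] [0.4719 0.2051 0.008 ]
hole_a 0.58 [437.  273.1] [0.5886 0.2067 0.008 ]
hole_a 0.45 [ 88.1 304.2] [0.4085 0.1873 0.008 ]
```

View pics/w5.png

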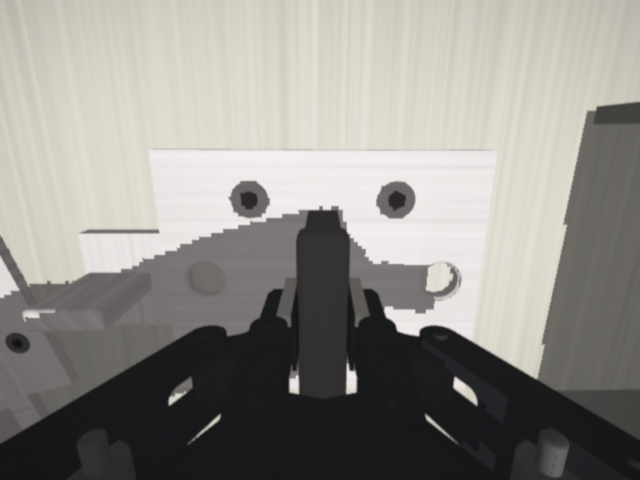

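play_rows(increments=[[[0,0,0,0,0,-0.1,1],[0,0,0,0,0,-0.3,1],[0,0,0,0,0,-0.4,1],[0,0,0,0,0,-0.5,1],[0,0,0,0,0,-0.5,1],[0,0,0,0,0,-0.6,1],[0,0,0,0,0,-0.6,1],[0,0,0,0,0,-0.5,1],[0,0,0,0,0,-0.3,1],[0,0,0,0,0,-0.2,1]]])

```text
time_s: 16.95
tool_pos: [0.5301, 0.2024, 0.1879]
orientation: [[1.0, 0.01, 0.001], [0.01, -1.0, -0.0], [0.001, 0.0, -1.0]]
ft_force: [-0.5, -0.3, -3.4]
width: 0.019
```

play_rows(increments=[[[0,0,0,0.1,0.3,0,1],[0,0,0,0.2,0.6,0,1],[0,0,0,0.2,0.7,0,1],[0,0,0,0.2,0.7,0,1],[0,0,0,0.2,0.7,0,1],[0,0,0,0.2,0.7,0,1],[0,0,0,0.2,0.7,0,1],[0,0,0,0.2,0.6,0,1],[0,0,0,0.2,0.6,0,1],[0,0,0,0.1,0.4,0,1]]])

```text
time_s: 17.95
tool_pos: [0.6042, -0.0408, 0.1856]
orientation: [[1.0, 0.007, -0.002], [0.007, -1.0, -0.002], [-0.002, 0.002, -1.0]]
ft_force: [0.1, -1.2, -3.9]
width: 0.0187
```

play_rows(increments=[[[0,0,0,0.1,0.3,0,1],[0,0,0,0.2,0.6,0,1],[0,0,0,0.2,0.7,0,1],[0,0,0,0.2,0.7,0,1],[0,0,0,0.2,0.7,0,1],[0,0,0,0.2,0.5,0,1],[0,0,0,0,0.3,0,1],[0,0,0.3,0,0.2,0,1],[0,0,0.6,0,0,0,1],[0,0,0.8,0,0,0,1]]])

```text
time_s: 18.95
tool_pos: [0.6496, -0.1951, 0.1867]
orientation: [[0.973, -0.23, -0.001], [-0.23, -0.973, 0.002], [-0.001, -0.001, -1.0]]
ft_force: [0.7, 0.1, -4.6]
width: 0.0188
```

play_rows(increments=[[[0,0,0.8,0,0,0,1],[0,0,0.8,0,0,0,1],[0,0,0.8,0,0,0,1],[0,0,0.8,0,0,0,1],[0,0,0.8,0,0,0,1],[0,0,0.8,0,0,0,1],[0,0,0.8,0,0,0,1],[0,0,0.8,0,0,0,1],[0,0,0.8,0,0,0,1],[0,0,0.8,0,0,0,1]]])

```text
time_s: 19.95
tool_pos: [0.6499, -0.1941, 0.1867]
orientation: [[0.22, -0.975, -0.001], [-0.975, -0.22, 0.002], [-0.002, 0.0, -1.0]]
ft_force: [0.1, 0.4, -3.6]
width: 0.0192
```

```bash
python3 - <<'E'
from h import *
s=st();plan([.6471,-.1967,.11],-86.55)
E
```

```text
t 19.95 tcp [ 0.6499 -0.1941  0.1867] yaw -77.27 zax [-8.e-04  2.e-03 -1.e+00] F [ 0.1  0.4 -3.6] w 0.0192
yaw now -77.27 turn [0.003 0.015 1.16 ] shift first [0.053 0.083 1.917] shift after turn [0.061 0.075 1.917]
```

play_rows(increments=[[[0,0,0.6,0,0,0,1],[0,0.015,0.56,0,0,0,1],[0,0,0,0.06,0.075,0.1,1],[0,0,0,0,0,0.3,1],[0,0,0,0,0,0.4,1],[0,0,0,0,0,0.4,1],[0,0,0,0,0,0.3,1],[0,0,0,0,0,0.2,1],[0,0,0,0,0,0.2,1],[0,0,0,0,0,0,1]]])

```text
time_s: 20.95
tool_pos: [0.6468, -0.1989, 0.1096]
orientation: [[0.064, -0.998, -0.002], [-0.998, -0.064, -0.002], [0.002, 0.002, -1.0]]
ft_force: [-0.5, 0.5, -3.7]
width: 0.0189
```

```bash
python3 - <<'E'
from h import *
s=st();plan([.6471,-.1967,.11],-86.55)
p=env.snapshot("wrist");cv2.imwrite("pics/w6.png",p["frame"])
p=env.snapshot("top");crop(p,340,150,460,250,6,"t6.png")
p=env.snapshot("scene");crop(p,180,190,320,300,5,"s6.png")
E
```

```text
t 20.95 tcp [ 0.6468 -0.1989  0.1096] yaw -86.31 zax [-0.0017 -0.0018 -1.    ] F [-0.5  0.5 -3.7] w 0.0189
yaw now -86.31 turn [ 0.013 -0.012  0.03 ] shift first [-0.055 -0.012 -0.009] shift after turn [-0.055 -0.012 -0.009]
```

View pics/w6.png

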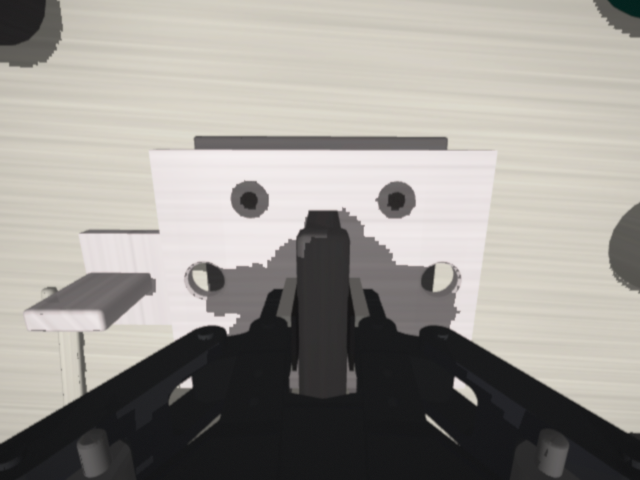

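View pics/t6.png

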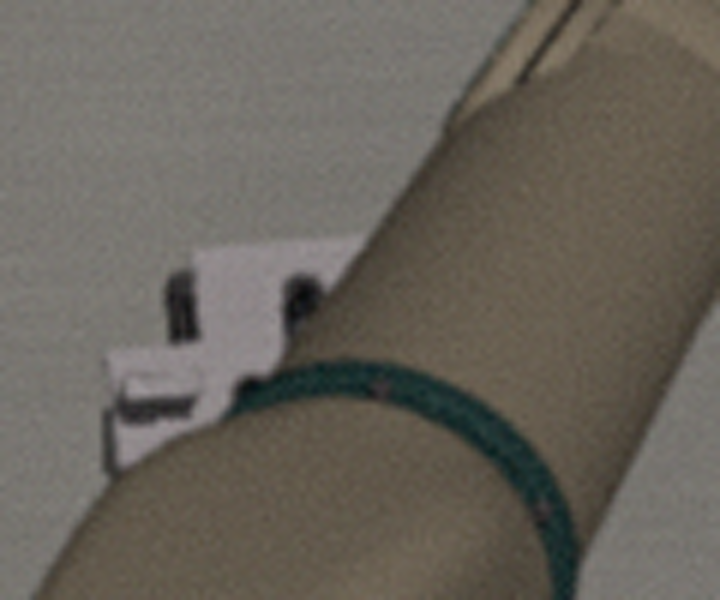

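View pics/s6.png

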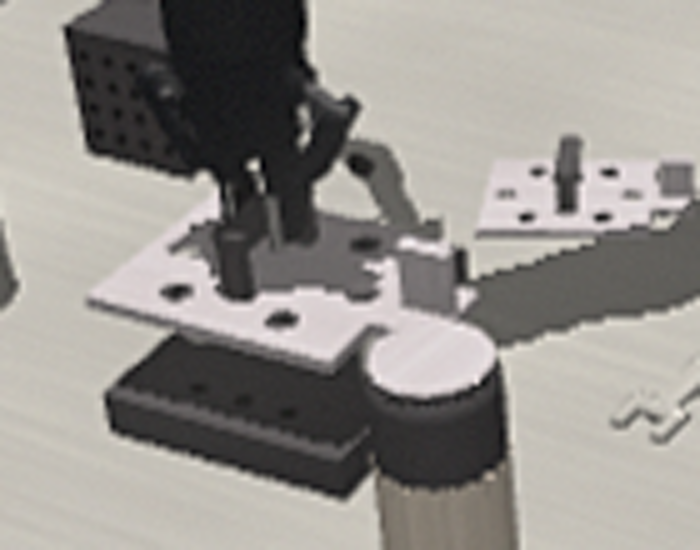

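play_rows(increments=[[[0.013,-0.012,0.03,-0.055,-0.012,0,1],[0,0,0,0,0,0,1],[0,0,0,0,0,0,1],[0,0,0,0,0,0,1],[0,0,0,0,0,0.05,1],[0,0,0,0,0,0.05,1],[0,0,0,0,0,0.05,1],[0,0,0,0,0,0.05,1],[0,0,0,0,0,0,1],[0,0,0,0,0,0,1]]])

```text
time_s: 22.1
tool_pos: [0.6478, -0.197, 0.1029]
orientation: [[0.06, -0.998, 0.002], [-0.998, -0.06, -0.001], [0.001, -0.002, -1.0]]
ft_force: [0.8, 0.2, -4.4]
width: 0.0189
```

```bash
python3 - <<'E'
from h import *
s=st();plan([.6471,-.1967,.075],-86.55)
p=env.snapshot("wrist");crop(p,140,220,500,320,2,"w7.png")
p=env.snapshot("scene");crop(p,180,190,320,300,5,"s7.png")
E
```

```text
t 22.10 tcp [ 0.6478 -0.197   0.1029] yaw -86.55 zax [ 1.9e-03 -6.0e-04 -1.0e+00] F [ 0.8  0.2 -4.4] w 0.0189
yaw now -86.55 turn [-0.013 -0.005  0.   ] shift first [-0.008  0.017  0.697] shift after turn [-0.008  0.016  0.697]
```

View pics/w7.png

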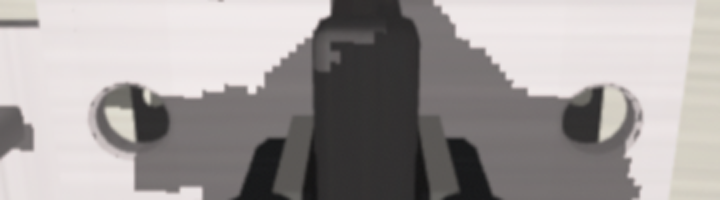

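play_rows(increments=[[[-0.013,-0.005,0,-0.008,0.016,0.05,1],[0,0,0,0,0,0.1,1],[0,0,0,0,0,0.1,1],[0,0,0,0,0,0.1,1],[0,0,0,0,0,0.1,1],[0,0,0,0,0,0.1,1],[0,0,0,0,0,0.05,1],[0,0,0,0,0,0,1],[0,0,0,0,0,0,1],[0,0,0,0,0,0,1]]])

```text
time_s: 23.2
tool_pos: [0.6473, -0.1968, 0.0793]
orientation: [[0.06, -0.998, 0.001], [-0.998, -0.06, -0.0], [0.0, -0.001, -1.0]]
ft_force: [0.1, -1.2, -4.4]
width: 0.019
```

```bash
python3 - <<'E'
from h import *
s=st();plan([.6471,-.1967,.057],-86.55)
p=env.snapshot("wrist");crop(p,140,220,500,320,2,"w8.png")
p=env.snapshot("scene");crop(p,180,190,320,300,5,"s8.png")
E
```

```text
t 23.20 tcp [ 0.6473 -0.1968  0.0793] yaw -86.55 zax [ 6.e-04 -2.e-04 -1.e+00] F [ 0.1 -1.2 -4.4] w 0.0190
yaw now -86.55 turn [-0.004 -0.002  0.   ] shift first [-0.003  0.005  0.557] shift after turn [-0.002  0.005  0.557]
```

View pics/w8.png

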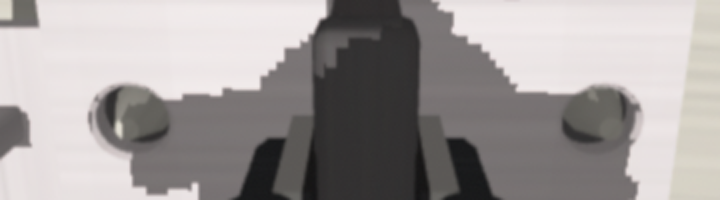

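View pics/s8.png

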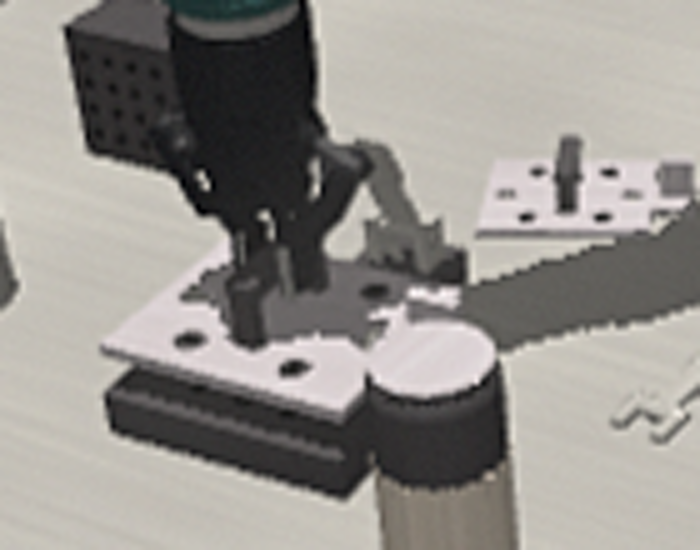

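Both pins are inside their holes with no contact force; lowering on down in small steps.

play_rows(increments=[[[0,0,0,0,0,0.06,1],[0,0,0,0,0,0.06,1],[0,0,0,0,0,0.06,1],[0,0,0,0,0,0.06,1],[0,0,0,0,0,0.06,1],[0,0,0,0,0,0.06,1],[0,0,0,0,0,0.06,1],[0,0,0,0,0,0.04,1],[0,0,0,0,0,0,1],[0,0,0,0,0,0,1]]])

```text
time_s: 24.3
tool_pos: [0.6471, -0.1967, 0.0606]
orientation: [[0.06, -0.998, 0.0], [-0.998, -0.06, -0.0], [0.0, -0.0, -1.0]]
ft_force: [-0.8, 0.0, -4.1]
width: 0.0192
```

```bash
python3 - <<'E'
from h import *
s=st();plan([.6471,-.1967,.057],-86.55)
E
```

```text
t 24.30 tcp [ 0.6471 -0.1967  0.0606] yaw -86.55 zax [ 1.e-04 -1.e-04 -1.e+00] F [-0.8  0.  -4.1] w 0.0192
yaw now -86.55 turn [-0.001 -0.001  0.   ] shift first [-0.     0.001  0.09 ] shift after turn [-0.     0.001  0.09 ]
```

play_rows(increments=[[[0,0,0,0,0,0.03,1],[0,0,0,0,0,0.03,1],[0,0,0,0,0,0.03,1],[0,0,0,0,0,0.02,1],[0,0,0,0,0,0,1],[0,0,0,0,0,0,1],[0,0,0,0,0,0,1],[0,0,0,0,0,0,1],[0,0,0,0,0,0,1],[0,0,0,0,0,0,1]]])

```text
time_s: 25.3
tool_pos: [0.6472, -0.1966, 0.0574]
orientation: [[0.06, -0.998, 0.001], [-0.998, -0.06, 0.0], [-0.0, -0.001, -1.0]]
ft_force: [-2.6, 1.9, 6.1]
width: 0.0187
```

```bash
python3 - <<'E'
from h import *
s=st()
p=env.snapshot("scene");crop(p,180,190,320,300,5,"s9.png")
E
```

```text
t 25.30 tcp [ 0.6472 -0.1966  0.0574] yaw -86.55 zax [ 6.e-04  3.e-04 -1.e+00] F [-2.6  1.9  6.1] w 0.0187
```

View pics/s9.png

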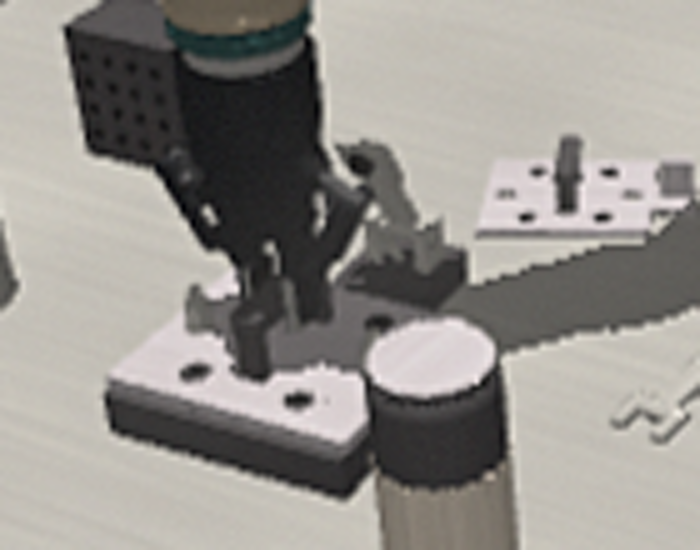

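play_rows(increments=[[[0,0,0,0,0,0,0],[0,0,0,0,0,0,0],[0,0,0,0,0,0,0],[0,0,0,0,0,0,0],[0,0,0,0,0,-0.3,0],[0,0,0,0,0,-0.6,0],[0,0,0,0,0,-0.8,0],[0,0,0,0,0,-0.8,0],[0,0,0,0,0,-0.8,1],[0,0,0,0,0,-0.7,1]]])

```text
time_s: 26.35
tool_pos: [0.6474, -0.1971, 0.2191]
orientation: [[0.06, -0.998, 0.002], [-0.998, -0.06, -0.001], [0.001, -0.002, -1.0]]
ft_force: [0.4, -0.2, -0.1]
width: 0.0141
```

```bash
python3 - <<'E'
from h import *
s=st()
a=np.radians(3.45);fx=np.array([np.cos(a),np.sin(a)]);S=np.array([.6471,-.1967])
q=S-.125*fx;plan([*q,.22],-86.55)
E
```

```text
t 26.35 tcp [ 0.6474 -0.1971  0.2191] yaw -86.57 zax [ 2.1e-03 -8.0e-04 -1.0e+00] F [ 0.4 -0.2 -0.1] w 0.0141
yaw now -86.57 turn [-0.014 -0.007 -0.002] shift first [-0.008  3.132 -0.03 ] shift after turn [-0.009  3.132 -0.024]
```

Move back 125 mm (behind the lever), then take a look.

play_rows(increments=[[[0,0,0,0,0.2,0,1],[0,0,0,0,0.4,0,1],[0,0,0,0,0.5,0,1],[0,0,0,0,0.6,0,1],[0,0,0,0,0.6,0,1],[0,0,0,0,0.5,0,1],[0,0,0,0,0.33,0,1],[0,0,0,0,0,0,1],[0,0,0,0,0,0,1],[0,0,0,0,0,0,1]]])

```text
time_s: 27.35
tool_pos: [0.5231, -0.204, 0.2162]
orientation: [[0.061, -0.998, 0.001], [-0.998, -0.061, -0.0], [0.0, -0.001, -1.0]]
ft_force: [0.7, -0.1, -0.6]
width: -0.0003
```

```bash
python3 - <<'E'
from h import *
s=st()
a=np.radians(3.45);fx=np.array([np.cos(a),np.sin(a)]);S=np.array([.6471,-.1967])
q=S-.125*fx;plan([*q,.115],-86.55)
p=env.snapshot("wrist");cv2.imwrite("pics/w10.png",p["frame"])
p=env.snapshot("scene");crop(p,180,170,340,300,5,"s10.png")
E
```

```text
t 27.35 tcp [ 0.5231 -0.204   0.2162] yaw -86.50 zax [ 9.e-04 -2.e-04 -1.e+00] F [ 0.7 -0.1 -0.6] w -0.0003
yaw now -86.50 turn [-0.006 -0.002  0.006] shift first [0.004 0.022 2.53 ] shift after turn [0.005 0.02  2.53 ]
```

View pics/w10.png

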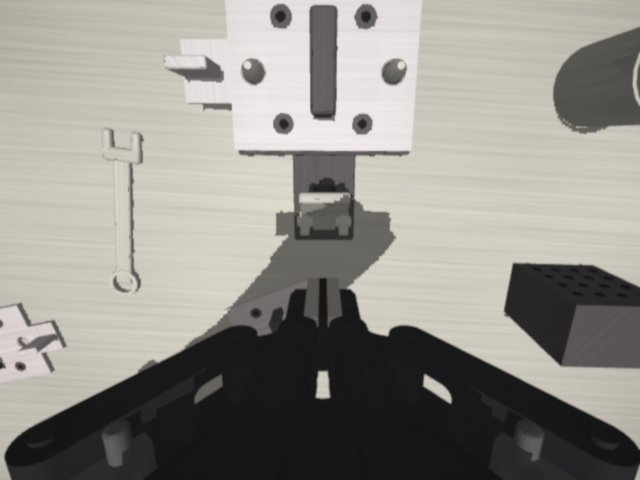

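View pics/s10.png

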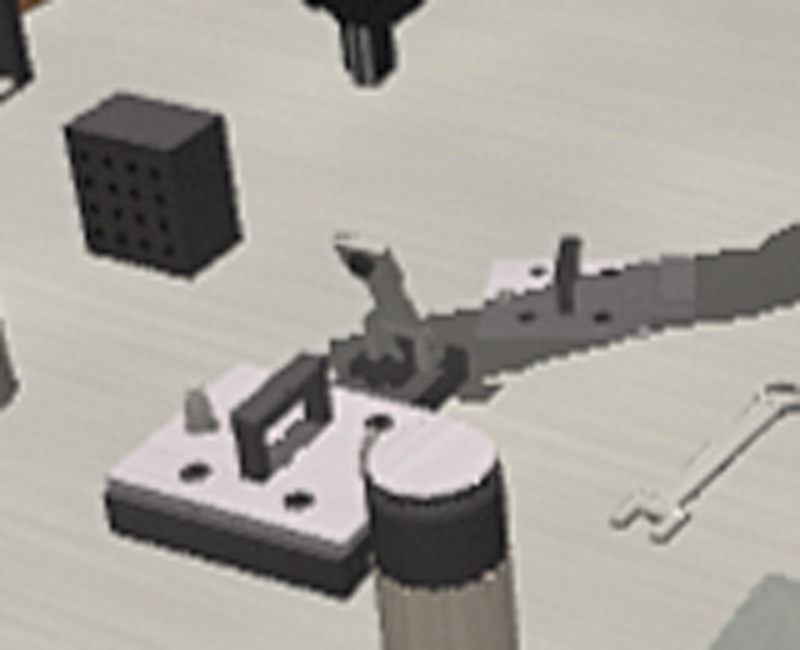

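play_rows(increments=[[[0,0,0,0,0.02,0.2,1],[0,0,0,0,0,0.4,1],[0,0,0,0,0,0.4,1],[0,0,0,0,0,0.4,1],[0,0,0,0,0,0.4,1],[0,0,0,0,0,0.3,1],[0,0,0,0,0,0.3,1],[0,0,0,0,0,0.1,1],[0,0,0,0,0,0,1],[0,0,0,0,0,0,1]]])

```text
time_s: 28.45
tool_pos: [0.5217, -0.2046, 0.1166]
orientation: [[0.06, -0.998, 0.001], [-0.998, -0.06, -0.0], [0.0, -0.001, -1.0]]
ft_force: [-0.9, -0.2, 1.0]
width: 0.0003
```

```bash
python3 - <<'E'
from h import *
s=st()
a=np.radians(3.45);fx=np.array([np.cos(a),np.sin(a)]);S=np.array([.6471,-.1967])
d=s["tool_pos"][:2]-S;print("fix x,y",d@fx,d@[-fx[1],fx[0]])
pts=[]
for th in [63,54,45,36,27,18,9,0]:
    t=np.radians(th);pts.append([-130+70*np.cos(t)-8*np.sin(t)-8,45+70*np.sin(t)+8*np.cos(t)])
pts=np.array(pts);print(pts.round(1));prev=np.array([d@fx*1e3,s["tool_pos"][2]*1e3])
for q in pts: print("tool y %.3f z %.3f"%(-(q[0]-prev[0])/40,-(q[1]-prev[1])/40));prev=q
E
```

```text
t 28.45 tcp [ 0.5217 -0.2046  0.1166] yaw -86.55 zax [ 8.e-04 -4.e-04 -1.e+00] F [-0.9 -0.2  1. ] w 0.0003
fix x,y -0.12568602744232904 -0.0002901850146970449
[[-113.3  111. ]
 [-103.3  106.3]
 [ -94.2  100.2]
 [ -86.1   92.6]
 [ -79.3   83.9]
 [ -73.9   74.2]
 [ -70.1   63.9]
 [ -68.    53. ]]
tool y -0.308 z 0.139
tool y -0.251 z 0.117
tool y -0.229 z 0.154
tool y -0.202 z 0.188
tool y -0.170 z 0.218
tool y -0.134 z 0.242
tool y -0.095 z 0.260
tool y -0.053 z 0.271
```

play_rows(increments=[[[0,0,0,0,-0.15,0.07,1],[0,0,0,0,-0.15,0.07,1],[0,0,0,0,-0.13,0.06,1],[0,0,0,0,-0.12,0.06,1],[0,0,0,0,-0.12,0.08,1],[0,0,0,0,-0.11,0.08,1],[0,0,0,0,-0.1,0.09,1],[0,0,0,0,-0.1,0.1,1],[0,0,0,0,0,0,1],[0,0,0,0,0,0,1]]])

```text
time_s: 29.45
tool_pos: [0.561, -0.202, 0.0919]
orientation: [[0.06, -0.998, 0.001], [-0.998, -0.06, -0.0], [0.0, -0.001, -1.0]]
ft_force: [0.9, -0.5, 5.3]
width: 0.0001
```

```bash
python3 - <<'E'
from h import *
s=st()
a=np.radians(3.45);fx=np.array([np.cos(a),np.sin(a)]);S=np.array([.6471,-.1967])
d=s["tool_pos"][:2]-S;print("fix x,y",d@fx,d@[-fx[1],fx[0]])
p=env.snapshot("scene");crop(p,180,170,340,300,5,"s11.png")
E
```

```text
t 29.45 tcp [ 0.561  -0.202   0.0919] yaw -86.54 zax [ 1.e-03 -3.e-04 -1.e+00] F [ 0.9 -0.5  5.3] w 0.0001
fix x,y -0.08624335328336255 -0.00012117992473782693
```

View pics/s11.png

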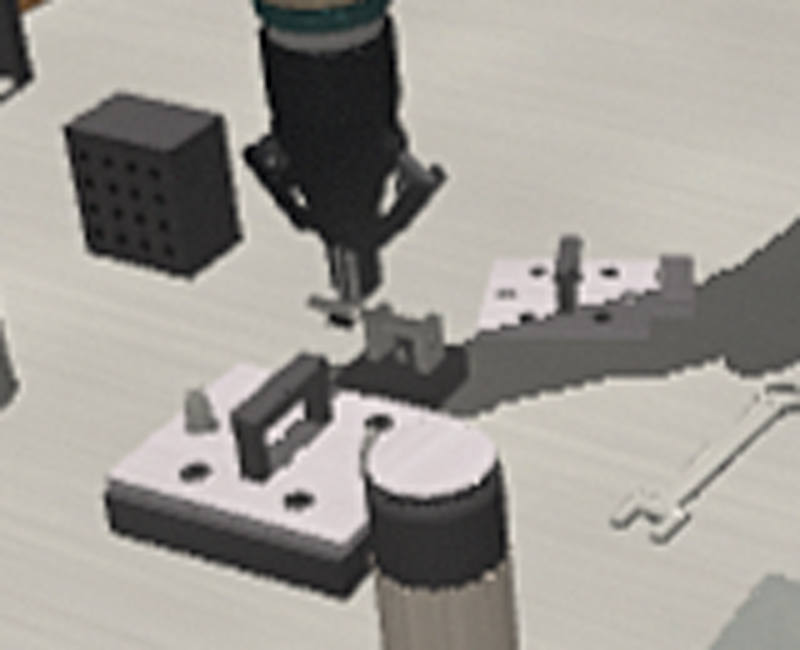

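play_rows(increments=[[[0,0,0,0,-0.09,0.1,1],[0,0,0,0,-0.08,0.11,1],[0,0,0,0,-0.07,0.12,1],[0,0,0,0,-0.06,0.12,1],[0,0,0,0,-0.05,0.13,1],[0,0,0,0,-0.04,0.13,1],[0,0,0,0,-0.03,0.13,1],[0,0,0,0,-0.02,0.12,1],[0,0,0,0,0,0,1],[0,0,0,0,0,0,1]]])

```text
time_s: 30.5
tool_pos: [0.5779, -0.2009, 0.0532]
orientation: [[0.06, -0.998, -0.0], [-0.998, -0.06, 0.0], [-0.0, 0.0, -1.0]]
ft_force: [-0.4, -0.1, -0.2]
width: 0.0
```

```bash
python3 - <<'E'
from h import *
s=st()
a=np.radians(3.45);fx=np.array([np.cos(a),np.sin(a)]);S=np.array([.6471,-.1967])
d=s["tool_pos"][:2]-S;print("fix x,y",d@fx,d@[-fx[1],fx[0]])
p=env.snapshot("scene");crop(p,180,170,340,300,5,"s12.png")
E
```

```text
t 30.50 tcp [ 0.5779 -0.2009  0.0532] yaw -86.56 zax [-1.e-04  0.e+00 -1.e+00] F [-0.4 -0.1 -0.2] w 0.0000
fix x,y -0.0693299523463808 -5.6239540571903516e-06
```

View pics/s12.png

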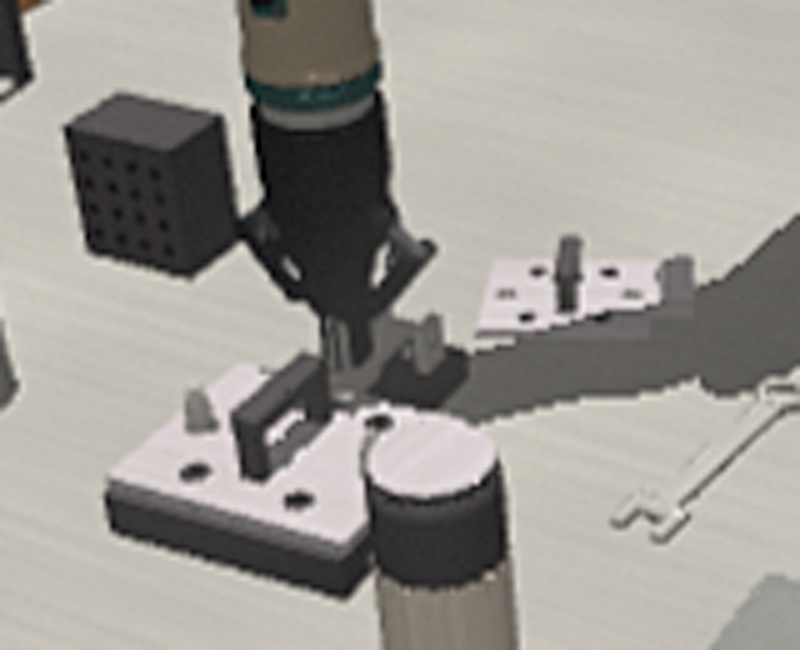

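Already no force, so it has likely caught; I'll press 2 mm further to be firm, then retract straight up.

play_rows(increments=[[[0,0,0,0,0,0.03,1],[0,0,0,0,0,0.03,1],[0,0,0,0,0,0,1],[0,0,0,0,0,0,1],[0,0,0,0,0,0,1],[0,0,0,0,0,0,1],[0,0,0,0,0,0,1],[0,0,0,0,0,0,1],[0,0,0,0,0,0,1],[0,0,0,0,0,0,1]]])

```text
time_s: 31.55
tool_pos: [0.5779, -0.2009, 0.0531]
orientation: [[0.06, -0.998, 0.001], [-0.998, -0.06, 0.001], [-0.001, -0.001, -1.0]]
ft_force: [-4.9, 1.5, 16.1]
width: -0.0
```

play_rows(increments=[[[0,0,0,0,0,-0.2,1],[0,0,0,0,0,-0.4,1],[0,0,0,0,0,-0.6,1],[0,0,0,0,0,-0.8,1],[0,0,0,0,0,-0.8,1],[0,0,0,0,0,-0.8,1],[0,0,0,0,0.3,-0.4,1],[0,0,0,0,0.6,0,1],[0,0,0,0,0.8,0,1],[0,0,0,0,0.8,0,1]]])

```text
time_s: 32.55
tool_pos: [0.4773, -0.2069, 0.2117]
orientation: [[0.061, -0.998, 0.001], [-0.998, -0.061, -0.0], [0.001, -0.001, -1.0]]
ft_force: [-1.5, 0.5, 0.2]
width: 0.0
```

play_rows(increments=[[[0,0,0,0,0.5,0,1],[0,0,0,0,0.3,0,1],[0,0,0,0,0,0,1],[0,0,0,0,0,0,1],[0,0,0,0,0,0,1],[0,0,0,0,0,0,1],[0,0,0,0,0,0,1],[0,0,0,0,0,0,1],[0,0,0,0,0,0,1],[0,0,0,0,0,0,1]]])

```text
time_s: 33.55
tool_pos: [0.4463, -0.2088, 0.2109]
orientation: [[0.06, -0.998, 0.0], [-0.998, -0.06, -0.0], [0.0, -0.0, -1.0]]
ft_force: [-0.2, -0.7, -0.2]
width: 0.0003
```

```bash
python3 - <<'E'
from h import *
s=st()
p=env.snapshot("wrist");cv2.imwrite("pics/w13.png",p["frame"])
p=env.snapshot("scene");crop(p,180,170,340,300,5,"s13.png")
p=env.snapshot("top");cv2.imwrite("pics/t13.png",p["frame"])
E
```

```text
t 33.55 tcp [ 0.4463 -0.2088  0.2109] yaw -86.55 zax [ 0. -0. -1.] F [-0.2 -0.7 -0.2] w 0.0003
```

View pics/w13.png

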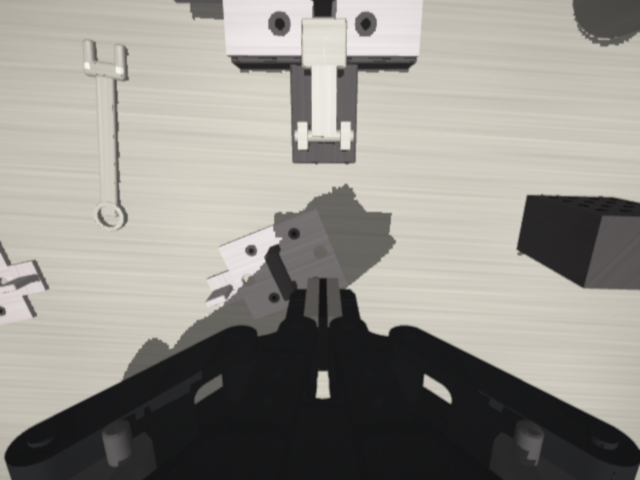

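View pics/s13.png

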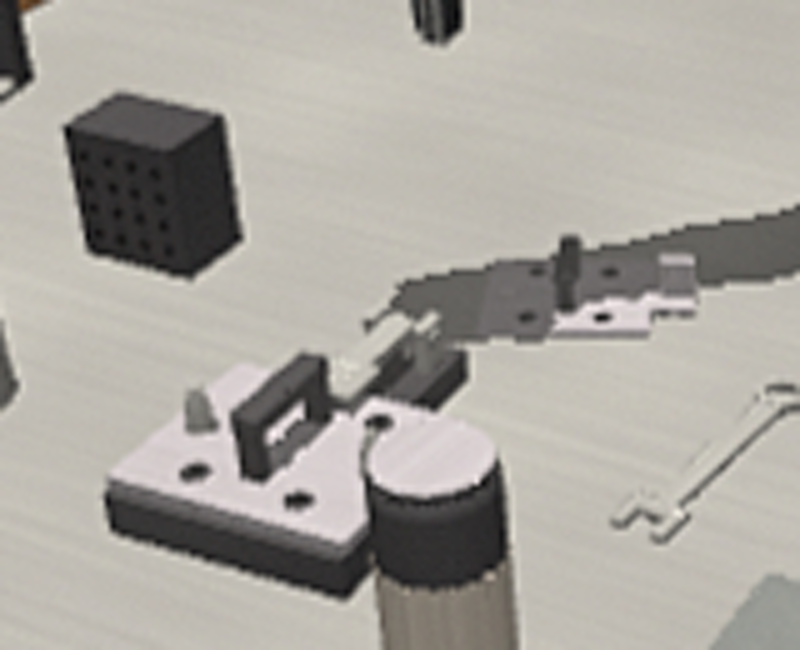

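View pics/t13.png

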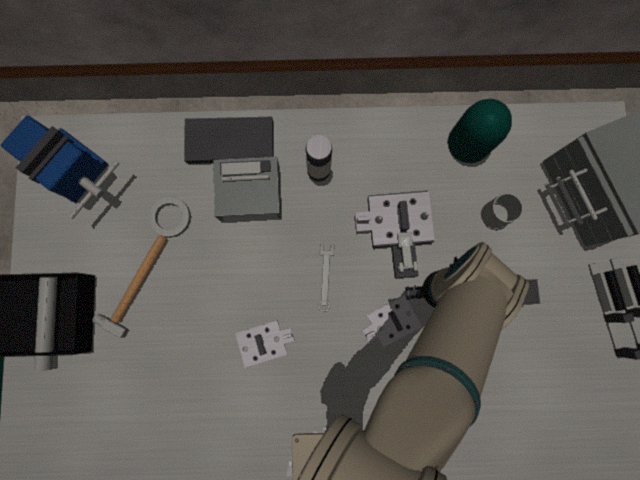

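The lever stays level on the template edge with the arm clear (wrist view: paddle at about (323,43)). The template is flush on both pins, and everything else is where it started.

```bash
python3 - <<'E'
from h import *
print(env.finish_job());st()
E
```

```text
the job is handed in; nothing more can be done
None
the job is handed in; nothing more can be done
```

The job is done and handed in at about 34 s of the 67 s allowed; no verdict was reported.

- **Drawing it out:** I pulled the template out of the rack by its lug, in a straight 165 mm pull. I let go of it lying flat on the bench, about 45 mm clear of the rack's mouth.
- **Seating it:** I picked it up again by the bridge handle and turned it so the lug points to the fixture's +y side. It went over both pins without catching and touched down at the height expected for flush. At touchdown the contact force read about 6 N upward.
- **Lever:** I swept the lever down with the closed fingertips until it was level, pressed once more (16 N vertical) and backed off.

**Last checks:** About 2 s after the arm left, the wrist and scene views showed the lever level with its paddle on the template's edge. Both pins stood through the holes, and the bystanders looked unmoved in the top view. The readings I took at the end of each move stayed below about 20 N. No check failed or disagreed.

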